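# Turn the divider leaf of the recipe book and secure it

## Robot

A 7-joint arm with a two-finger parallel gripper is mounted at the origin on a cart in front of the work surface, level with it; the furniture and walls round the work are solid. World frame = base frame: x ahead of the robot, y to its left, z up, the work surface at z = 0. Lengths are in m, angles in rad, forces in N, time in s.
With the tool pointing down it reaches from about 0.35 to 0.775 m from the base axis. Payload 3.1 kg.
Tool frame: the origin (TCP) lies midway between the tips of the shut fingers; the grasp point (between the pads) lies 19 mm behind it (pinch_z is the distance from the TCP to the grasp point, in m); z points along the fingers, y is the line along which they close (so a half turn about z gives the same grasp; the last joint's range is limited). The gripper opens to 85 mm and grips with 20 to 120 N. Pads are 22 mm wide; open, the fingers measure 114 mm over their backs; the gripper's body (76 mm by 85 mm) begins 54 mm behind the grasp point. The pads swing forward as they close: fully open they stand 13 mm farther back than shut.
Start: joints at [1.206, 0.311, 0.014, 1.512, -0.004, 1.319, -0.027], TCP at [0.175, -0.522, 0.231] pointing down, gripper open.
Joint ranges: [-2.7, 2.7], [-0.3, 1.91], [-1.27, 1.3], [0.12, 2.57], [-1.44, 4.58], [0.2, 2.03], [-3.05, 3.05]. Speed limits (rad/s): [2.79, 2.79, 3.14, 3.14, 3.14, 3.14, 3.14].

## Interface

Orientations are given as a unit quaternion [x, y, z, w].
In Python, from cell import sense, snapshot, get_calibration, sign_off, pinch_z gives the robot as it stands. The module is installed in compiled form; this text tells all that it offers.
- The arm moves only by the tool apply_moves, never from a script. Its argument "rows" is a list of rows, each an object of numbers: "tx", "ty", "tz": the shift along the tool's x, y, z in m; "wx", "wy", "wz": the turn, a rotation vector about the tool's x, y, z in degrees. A call has 1 to 5 rows; each row shifts and turns the commanded pose from where the row before left it, along the tool's axes as they then stand; what a row does not reach is not made up. A row lasts 1/8 s, in which the tool goes at most 62.5 mm and 10.7 degrees, less where a joint would pass 70% of its speed; a pose out of reach is approached as far as the arm can. A call with a gripper value outside its range is refused whole. "fingers" is the closure, from -1 (fully open) to 1 (shut), set as the call begins (left out, the last holds). The fingers move at their own pace and stop on an object; "force" is the grip in N (left out, the last holds). Time passes only in rows, so rows that do not move let the fingers close. It gives the time, the measured TCP pose, the force, the opening and the grip force at its end, in the units of the state.
- sense(): the state, without advancing time (a new reading comes with each control period).
- snapshot(name): name is "side" or "top" or "wrist"; returns the picture (400x640x3 uint8, red, green, blue); there is no depth.
- get_calibration(name): a dict with "camera_matrix" (3x3 intrinsics, pixels), "extrinsics" (4x4, takes a point from world to camera coordinates); the wrist camera has in their place "hand_eye" (4x4, takes a point from camera to tool coordinates, whose origin is the TCP and whose axes are the flange's). Camera axes: x right, y up, looking along -z (the intrinsics and any distortion apply to the point x, -y, -z); pixel columns grow to the right and rows downward; lengths in m; the calibration is good to about 2 mm. A picture is of the moment at which its call begins: read the wrist's pose just before it. get_calibration takes no time and is no camera call.
- sign_off(): hands the job in; it is judged then, once.
The state is a dict: "time": time; "joint_positions": joint angles; "qvel": joint speeds; "joint_torque": joint torques, N m; "eef_pos": TCP position; "ee_rot": TCP orientation; "contact_force": force on the tool from outside, world axes, zero at the start; "torque": the same for the moment, N m; "grip_width": finger opening in m; "finger_force": force on a finger pad.
Only numpy, scipy, OpenCV 4.12 (cv2) and the standard library are available. Lean on these libraries where they do the work, as an engineer would, in place of code of your own. Each camera call takes 0.05 s, during which the arm holds its last target. There are 200 camera calls.

## Task

Turn the recipe book on the cookbook rest to its next section: push the right-hand page keeper out along the lip until it is clear of the grey divider leaf, turn that leaf by its tab up and over the wire spine so that it lies flat on the left-hand pages, then push the left-hand page keeper in over the turned leaf until it points up the page. Do it all by pushing gently with the fingertips: pinch and lift nothing, leave the rest where it stands and do not disturb the things around it.

Things in the scene. Friction and masses are not known exactly. Their poses are not given: they have to be found in the camera images.
- stand: sloped wooden cookbook rest (loose, 2.2 kg, 220 deep, 270 wide) with a lip along its near edge and a wire-bound book open on it. Origin on the worktop under its middle; x away from the robot at yaw 0, y left, z up. It rises 0.30 rad along x: up-slope is (cos 0.3, 0, sin 0.3), page normal (-sin 0.3, 0, cos 0.3) in this frame. Footprint x -0.12 to 0.10, y +-0.15
- leaf (a joint): stiff plain grey divider leaf (172 up the slope, 138 across, 3 thick, 90 g) hinged on the wire spine up the middle of the book: 0 = lying on the right-hand (-y) pages, grows as it turns up and over, 1.57 upright, 3.14 = flat on the left-hand pages. Stands by itself within about 0.4 rad of upright; beyond, it falls by its weight. Blocked by the right keeper's arm while that is over it
- tab (a point): middle of the outer edge of the index tab on the leaf's free edge, mid-thickness; 167 from the spine axis. Tab 3 thick, 52 long up the slope, standing 22 out from the leaf and 15 or more clear of book and board: only the worktop lies under it, about 55 lower. Axes: x up the slope; with the leaf at 0, -y points outwards and z is the page normal
- spine (a point): point on the spine axis level with the tab; the leaf turns about the up-slope line through it. Same height over the pages as the leaf's mid-thickness
- keeper_r (a joint): right page keeper: flat steel arm 70 long, 12 wide, 4 thick on a pivot on the lip, turning parallel to the pages: 0 = straight up the slope over the right page, grows as it swings out to the right, 1.57 = along the lip (stops at both ends). Stays where left; about 0.5 N at the knob moves it. Beyond 1.27 it is clear of the leaf
- knob_r (a point): centre of the top of the black knob at the right keeper's free end: cylinder 14 across, square to the pages; the arm's top lies 18 below this point, the leaf's surface about 25 below, the lip's top 22
- pivot_r (a point): right keeper's pivot on top of the lip, at the arm's underside; the knob's axis is 70 from it, the pivot screw stands 7 above it. Axes as the rest's
- keeper_l (a joint): left page keeper, the right one's mirror image: 0 = straight up the slope over the left page, grows as it swings out to the left, 1.57 = along the lip; starts swung out. A turned leaf passes 3 under its arm
- knob_l (a point): centre of the top of the black knob at the left keeper's free end, sizes as the right one
- pivot_l (a point): left keeper's pivot on top of the lip, at the arm's underside, as the right one
- lemon: yellow lemon lying to the right of the rest, 78x55x56 (mm); only a bystander; origin under its middle
- spice_jar: spice jar with a dark lid, 41 across, 105 high, upright to the right of the rest (mm); only a bystander; origin under its middle
- peeler: black-handled peeler, 170x25x18, lying to the left of the rest (mm); only a bystander; origin under its middle
- apple: red apple, 80x78x69, near the front edge at the far left (mm); only a bystander; origin under its middle
- mug: dotted mug, 92x127x93, at the back left (mm); only a bystander; origin under its middle
- tea_box: closed carton of tea bags, 71x126x76, at the back behind the rest (mm); only a bystander; origin under its middle
- honey_jar: glass jar with a grey lid, 71 across, 110 high, at the back behind the rest (mm); only a bystander; origin under its middle
- salt_tin: blue round salt drum, 62 across, 122 high, at the back behind the rest (mm); only a bystander; origin under its middle

How it is judged:
On the way, in this order (a step that is already met when the one before it is completed fails the run):
1. the right keeper is swung out clear of the leaf (past 1.25 rad) while the leaf still lies on the right (value of joint keeper_r above 1.25 rad and value of joint leaf below 0.15 rad), for 0.2 s.
2. the leaf lies flat on the left pages (within 0.1 rad) with the left keeper still out of its way (value of joint leaf above 3.04 rad and value of joint keeper_l above 1 rad), for 0.2 s.
At the end, for the whole second after the job is handed in: The leaf lies flat on the left-hand pages (within 0.1 rad), the left keeper points up the page over it (within 0.5 rad), all at rest; the rest stands within 3 cm of its place (value of joint leaf above 3.04 rad and value of joint keeper_l below 0.5 rad and velocity of joint each of leaf, keeper_l below 0.1 rad/s and distance of stand from where it was at the start of the episode below 0.03 m); the robot touches nothing.
It fails at once if the cookbook rest is lifted, tipped or pushed more than 3 cm from its place (distance of stand from where it was at the start of the episode above 0.03 m or height (world z) of stand above 0.012 m or angle between stand's own z axis and vertical above 0.08 rad).
It fails at once if leaf, keepers or rest are pinched or forced: more than 20 N between the fingers and them (contact force between the fingers and stand above 20 N).
It fails at once if a bystander is moved more than 3 cm or knocked over (distance of any of lemon, spice_jar, peeler, apple, mug, tea_box, honey_jar, salt_tin from where it was at the start of the episode above 0.03 m or angle between any of spice_jar, mug, tea_box, honey_jar, salt_tin's own z axis and vertical above 0.35 rad).
It also fails if it takes over 72 s, if anything falls off the work surface, if the arm or the gripper's body presses on something with over 40 N, if the wrist force passes 120 N, or if a joint passes its speed limit or range.

## Working session

There is one attempt and no reset: what is moved stays moved. The work goes in short steps, Python scripts to look and compute and a tool call to move; the robot and the scene stay as the last step left them, time stands still between calls to the robot, and variables do not carry over. Pictures are saved under pics/ and viewed, at most 10 in all, crops included, and the job is handed in when it is done.

Besides the shell and the picture viewer there is one more tool, called after "Emit:" as a command line: name --argument value ..., lists and objects as JSON in quotes. apply_moves: Moves the arm, as the interface text tells. Its arguments: {"type":"object","properties":{"rows":{"type":"array"},"fingers":{"type":"number"},"force":{"type":"number"}},"required":["rows"]}

```bash
mkdir -p pics; ls
python3 - <<'E'
from cell import *
import cv2,numpy as np
s=sense();print({k:np.round(v,3).tolist() for k,v in s.items()})
for n in("side","top","wrist"):
    im=snapshot(n);cv2.imwrite(f"pics/{n}0.png",im[:,:,::-1])
    c=get_calibration(n);print(n,{k:np.round(v,4).tolist() if not isinstance(v,str) else v for k,v in c.items()})
a=cv2.imread("pics/side0.png");b=cv2.imread("pics/top0.png")
E
```

```text
pics
{'time': 0.0, 'joint_positions': [1.206, 0.312, 0.014, 1.513, -0.004, 1.319, -0.027], 'qvel': [0.001, -0.0, -0.002, -0.001, 0.002, 0.001, -0.0], 'joint_torque': [-0.0, -37.991, 0.146, -23.059, 0.012, 0.014, -0.0], 'eef_pos': [0.174, -0.521, 0.23], 'ee_rot': [0.987, 0.161, -0.0, -0.001], 'contact_force': [1.032, 0.283, 1.165], 'torque': [-0.019, 0.01, -0.064], 'finger_force': 0.0, 'grip_width': 0.086}
side {'camera_matrix': [[372.9879, 0.0, 315.2814], [0.0, 372.9879, 201.1009], [0.0, 0.0, 1.0]], 'extrinsics': [[0.9995, 0.0306, -0.0084, -0.5857], [-0.0044, 0.3959, 0.9183, -0.0825], [0.0314, -0.9178, 0.3958, -0.8359], [0.0, 0.0, 0.0, 1.0]]}
top {'camera_matrix': [[440.6164, 0.0, 317.9553], [0.0, 440.6164, 199.7464], [0.0, 0.0, 1.0]], 'extrinsics': [[-0.0085, -0.9999, -0.0078, 0.08], [0.9822, -0.0098, 0.1878, -0.585], [-0.1878, -0.006, 0.9822, -0.9747], [0.0, 0.0, 0.0, 1.0]]}
wrist {'camera_matrix': [[316.8065, 0.0, 318.3114], [0.0, 316.8065, 194.2082], [0.0, 0.0, 1.0]], 'hand_eye': [[0.002, 0.9512, 0.3086, 0.0804], [1.0, -0.0018, -0.0009, -0.0001], [-0.0003, 0.3086, -0.9512, -0.1423], [0.0, 0.0, 0.0, 1.0]]}
```

View pics/top0.png

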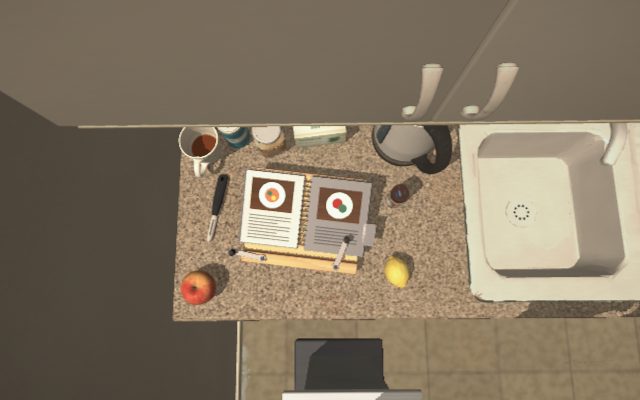

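View pics/side0.png

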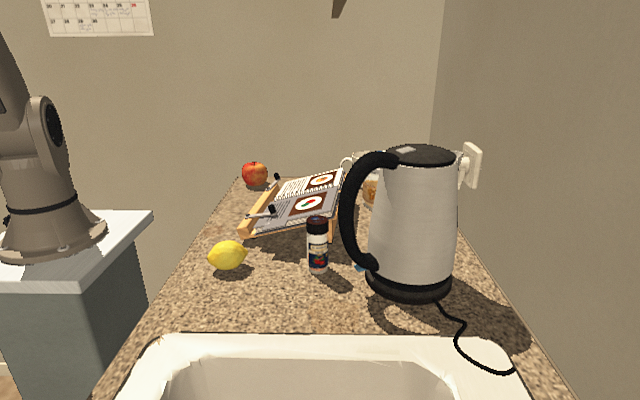

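The top view shows the rest at about (305,220), knob_r near (348,239), the tab near (369,236), knob_l near (233,253), the lemon at (397,271) and the jar at (400,195). The side view shows the rest at about (290,205), with knob_r near (272,210) and knob_l near (277,177).

Run:
```python
import cv2
b=cv2.imread("pics/top0.png")[165:285,220:410];cv2.imwrite("pics/topc.png",cv2.resize(b,None,fx=4,fy=4,interpolation=cv2.INTER_CUBIC))
a=cv2.imread("pics/side0.png")[165:275,230:355];cv2.imwrite("pics/sidec.png",cv2.resize(a,None,fx=5,fy=5,interpolation=cv2.INTER_CUBIC))
```

```text
(no output)
```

View pics/topc.png

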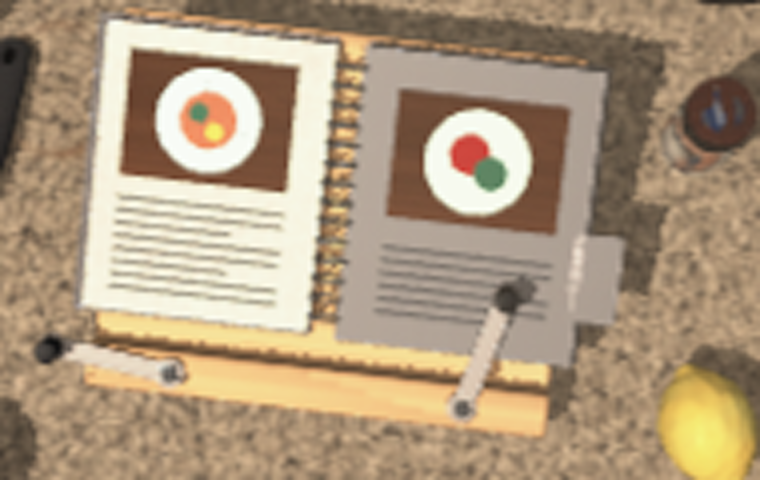

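View pics/sidec.png

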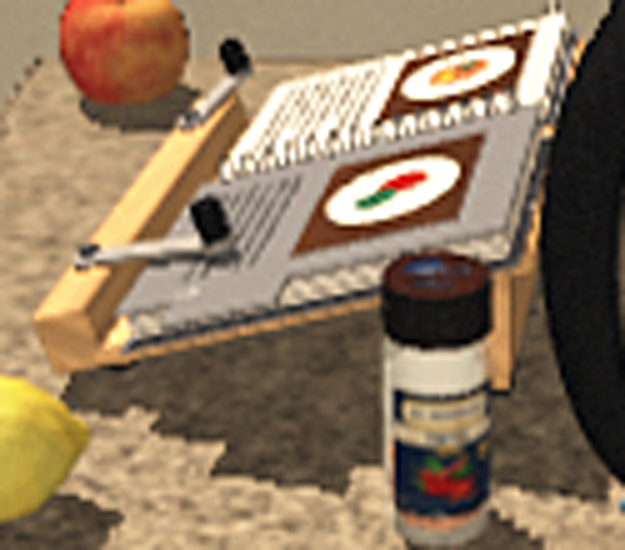

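The top crop shows knob_r at (508,296), pivot_r (463,408), knob_l (48,350), pivot_l (172,373) and the tab's outer edge from (625,240) to (612,322). In the side crop, the knob_r top is at (207,203), pivot_r (88,255), the knob_l top (233,46) and pivot_l (190,120).

```bash
cat > h.py <<'E'
from cell import *
import numpy as np,cv2
from scipy.spatial.transform import Rotation as R
def ray(n,p):
    c=get_calibration(n);K=np.array(c["camera_matrix"]);E=np.array(c["extrinsics"])
    d=np.linalg.inv(K)@[p[0],p[1],1];d=d*[1,-1,-1]
    return -E[:3,:3].T@E[:3,3],E[:3,:3].T@d/np.linalg.norm(d)
def wray(p,s):
    c=get_calibration("wrist");K=np.array(c["camera_matrix"]);H=np.array(c["hand_eye"])
    d=np.linalg.inv(K)@[p[0],p[1],1];d=d*[1,-1,-1];Rt=R.from_quat(s["ee_rot"]).as_matrix()
    return Rt@H[:3,3]+s["eef_pos"],Rt@H[:3,:3]@d/np.linalg.norm(d)
def tri(*rays):
    A=0;b=0
    for o,d in rays:
        M=np.eye(3)-np.outer(d,d);A=A+M;b=b+M@o
    X=np.linalg.solve(A,b);return X,[np.linalg.norm((np.eye(3)-np.outer(d,d))@(X-o)) for o,d in rays]
def proj(n,X):
    c=get_calibration(n);E=np.array(c["extrinsics"]);q=E[:3,:3]@X+E[:3,3];q=np.array(c["camera_matrix"])@(q*[1,-1,-1]);return q[:2]/q[2]
def plane(r,z): o,d=r;return o+d*(z-o[2])/d[2]
E
python3 - <<'E'
from h import *
T=lambda u,v:ray("top",(220+u/4-.4,165+v/4-.4))
S=lambda u,v:ray("side",(230+u/5-.4,165+v/5-.4))
P={"knob_r":(T(508,296),S(207,203)),"pivot_r":(T(463,408),S(88,255)),"knob_l":(T(48,350),S(233,46)),"pivot_l":(T(172,373),S(190,120)),
"leafFar":(T(606,70),S(530,250)),"leafNear":(T(570,365),S(122,322)),"spineNear":(T(325,330),S(228,172)),"lipcornerR":(T(545,436),S(38,320)),"lemon":(T(708,428),S(15,450))}
X={}
for k,v in P.items():
    X[k],e=tri(*v);print(k,X[k].round(4),np.round(e,4))
d=X["pivot_l"]-X["pivot_r"];print("dist",np.linalg.norm(d),"yaw",np.arctan2(-d[0],d[1]))
for k in "rl":print(np.linalg.norm(X["knob_"+k]-X["pivot_"+k]))
print("camtop",T(0,0)[0])
for n,(u,v) in {"tabA":(625,240),"tabB":(612,322),"tabmid":(618,281)}.items():
  for z in (.05,.06,.07):print(n,z,plane(T(u,v),z).round(4))
for n,(u,v) in {"jar":(720,115)}.items(): print(n,plane(T(u,v),.105).round(4))
E
```

```text
knob_r [0.4916 0.0107 0.0781] [0.0003 0.0003]
pivot_r [0.4316 0.0359 0.0409] [0.0004 0.0004]
knob_l [0.4668 0.2732 0.0577] [0.0013 0.0013]
pivot_l [0.4529 0.2041 0.0403] [0.0001 0.0001]
leafFar [ 0.6245 -0.0475  0.0832] [0.004 0.004]
leafNear [ 0.4569 -0.0262  0.0394] [0.0016 0.0016]
spineNear [0.4807 0.1159 0.047 ] [0.0045 0.0045]
lipcornerR [ 0.417  -0.0111  0.0322] [0.002 0.002]
lemon [ 0.4247 -0.1057  0.0249] [0.0059 0.0059]
dist 0.16954186120774925 yaw -0.12620856856317714
0.07499434536631251
0.07256416508449817
camtop [0.39211572 0.06829617 1.06778459]
tabA 0.05 [ 0.5266 -0.0595  0.05  ]
tabA 0.06 [ 0.5253 -0.0582  0.06  ]
tabA 0.07 [ 0.524 -0.057  0.07 ]
tabB 0.05 [ 0.4791 -0.0504  0.05  ]
tabB 0.06 [ 0.4783 -0.0493  0.06  ]
tabB 0.07 [ 0.4774 -0.0481  0.07  ]
tabmid 0.05 [ 0.5028 -0.0547  0.05  ]
tabmid 0.06 [ 0.5017 -0.0535  0.06  ]
tabmid 0.07 [ 0.5006 -0.0522  0.07  ]
jar [ 0.5889 -0.1078  0.105 ]
```

```bash
cat >> h.py <<'E'
yaw=-.126
F=R.from_euler("z",yaw)*R.from_euler("y",-.3); M=F.as_matrix()   # columns u (up slope), v (left), n
O=np.array([.4316,.0359,.0409])
loc=lambda p:M.T@(np.array(p)-O)*1000   # mm in u,v,n
wor=lambda q:O+M@np.array(q)/1000
def tool(tilt): # tilt deg: hand leans to -v, tips point +v
    return F*R.from_euler("x",tilt,degrees=True)*R.from_euler("x",180,degrees=True)
def delta(q,tilt=0):
    s=sense();r=R.from_quat(s["ee_rot"]);g=tool(tilt)
    print("t",s["time"],"now uvn",loc(s["eef_pos"]).round(1),"F",np.round(s["contact_force"],1),"rotvec deg",np.degrees((r.inv()*g).as_rotvec()).round(1),
      "shift after turn mm",(g.inv().apply(wor(q)-s["eef_pos"])*1000).round(1),"before turn",(r.inv().apply(wor(q)-s["eef_pos"])*1000).round(1))
E
python3 - <<'E'
from h import *
for k,p in dict(knob_r=[.4916,.0107,.0781],knob_l=[.4668,.2732,.0577],pivot_l=[.4529,.2041,.0403],tab=[.502,-.0538,.056],leafFar=[.6245,-.0475,.0832],leafNear=[.4569,-.0262,.0394],spn=[.4807,.1159,.047],jartop=[.589,-.108,.105],lemontop=[.425,-.106,.055]).items():print(k,loc(p).round(1))
print(tool(0).as_matrix().round(2), tool(40).as_matrix()[:,2].round(2))
delta([70,10,80])
E
```

```text
knob_r [ 70.9 -17.5  17. ]
knob_l [  9.8 239.8  14.5]
pivot_l [ -0.2 169.5  -0.6]
tab [ 82.  -80.1  -9.5]
leafFar [205.3 -58.5 -19.2]
leafNear [ 31.  -58.4 -11.2]
spn [38.7 85.5 -5.6]
jartop [ 185.4 -123.     9.7]
lemontop [  14.9 -141.6   10.1]
[[ 0.95 -0.13  0.29]
 [-0.12 -0.99 -0.04]
 [ 0.3   0.   -0.96]] [ 0.31  0.61 -0.73]
t 0.15 now uvn [-121.  -584.9  235.8] F [ 0.1 -0.1 -0. ] rotvec deg [-4.  16.9 25.5] shift after turn mm [ 191.  -594.9  155.8] before turn [ 464.  -436.6   93.2]
```

Emit:
apply_moves --rows '[{"wx": -1.3,"wy": 5.6,"wz": 8.5},{"wx": -1.3,"wy": 5.6,"wz": 8.5},{"wx": -1.3,"wy": 5.6,"wz": 8.5},{"tx": 0.04,"ty": -0.045},{"tx": 0.04,"ty": -0.045}]' --fingers 1

```text
validation failed for argument at $.ro...
```

Emit:
apply_moves --rows '[{"tx": 0.02,"ty": -0.055},{"tx": 0.02,"ty": -0.055},{"tx": 0.02,"ty": -0.055},{"tx": 0.02,"ty": -0.055},{"tx": 0.02,"ty": -0.055}]'

```text
validation failed for argument at $.ro...
```

Run:
```python
from h import *
delta([71,6,80])
```

```text
t 0.15 now uvn [-121.  -584.9  235.8] F [ 0.1 -0.1 -0. ] rotvec deg [-4.  16.9 25.5] shift after turn mm [ 192.  -590.9  155.8] before turn [ 463.1 -432.6   92.9]
```

Perhaps every key is required in each row.

Emit:
apply_moves --rows '[{"tx": 0,"ty": 0,"tz": 0,"wx": -1.3,"wy": 5.6,"wz": 8.5},{"tx": 0,"ty": 0,"tz": 0,"wx": -1.3,"wy": 5.6,"wz": 8.5},{"tx": 0,"ty": 0,"tz": 0,"wx": -1.3,"wy": 5.6,"wz": 8.5},{"tx": 0.04,"ty": -0.045,"tz": 0,"wx": 0,"wy": 0,"wz": 0},{"tx": 0.04,"ty": -0.045,"tz": 0,"wx": 0,"wy": 0,"wz": 0}]' --fingers 1

```text
time: 0.78
eef_pos: [0.2614, -0.4412, 0.2543]
ee_rot: [0.987, -0.064, 0.148, 0.01]
contact_force: [0.2, -0.4, -0.8]
grip_width: 0.0002
finger_force: 0.0
```

Emit:
apply_moves --rows '[{"tx": 0.02,"ty": -0.055,"tz": 0,"wx": 0,"wy": 0,"wz": 0},{"tx": 0.02,"ty": -0.055,"tz": 0,"wx": 0,"wy": 0,"wz": 0},{"tx": 0.02,"ty": -0.055,"tz": 0,"wx": 0,"wy": 0,"wz": 0},{"tx": 0.02,"ty": -0.055,"tz": 0,"wx": 0,"wy": 0,"wz": 0},{"tx": 0.02,"ty": -0.055,"tz": 0,"wx": 0,"wy": 0,"wz": 0}]'

```text
time: 1.4
eef_pos: [0.3913, -0.179, 0.2839]
ee_rot: [0.987, -0.062, 0.148, 0.01]
contact_force: [0.6, -0.4, 0.6]
grip_width: -0.0001
finger_force: 0.0
```

Run:
```python
from h import *
delta([71,6,80])
```

```text
t 1.4 now uvn [  59.4 -218.3  236. ] F [ 0.6 -0.4  0.6] rotvec deg [0.1 0.1 0. ] shift after turn mm [  11.6 -224.3  156. ] before turn [  11.9 -224.5  155.6]
```

Emit:
apply_moves --rows '[{"tx": 0.006,"ty": -0.058,"tz": 0.035,"wx": 0,"wy": 0,"wz": 0},{"tx": 0.006,"ty": -0.058,"tz": 0.04,"wx": 0,"wy": 0,"wz": 0},{"tx": 0,"ty": -0.058,"tz": 0.04,"wx": 0,"wy": 0,"wz": 0},{"tx": 0,"ty": -0.058,"tz": 0.04,"wx": 0,"wy": 0,"wz": 0},{"tx": 0,"ty": 0,"tz": 0,"wx": 0,"wy": 0,"wz": 0}]'

```text
time: 2.02
eef_pos: [0.4641, 0.0165, 0.1553]
ee_rot: [0.988, -0.058, 0.145, 0.009]
contact_force: [0.7, -0.5, -0.1]
grip_width: -0.0
finger_force: 0.0
```

Run:
```python
from h import *
delta([71,14,5])
im=snapshot("wrist");cv2.imwrite("pics/w1.png",im[:,:,::-1])
```

```text
t 2.025 now uvn [ 66.9 -15.1  99. ] F [ 0.7 -0.5 -0.1] rotvec deg [-0.1  0.5  0.5] shift after turn mm [  4.1 -29.1  94. ] before turn [  5.1 -29.   94.1]
```

View pics/w1.png

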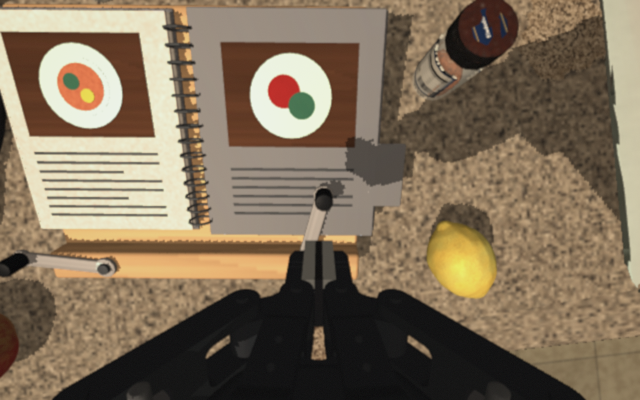

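The wrist view shows knob_r's top at (323,196), the tab's outer edge from about (406,143) to (400,207), pivot_l at (107,267), the knob_l top at (12,263), and the shut fingertips near (320,262).

Run:
```python
from h import *
s=sense();n=M[:,2]
def pl(p,h):
    o,d=wray(p,s);t=(h/1000-n@(o-O))/(n@d);return loc(o+t*d).round(1)
for k,p,h in [("knob_r",(323,196),15),("tabout",(402,180),-11),("tabfar",(406,143),-11),("tabnear",(400,207),-11),("pivl",(107,267),0),("knob_l",(12,263),15),("spine",(207,222),-11),("leafedge",(375,234),-11),("fingL",(290,255),99),("fingR",(353,255),99)]:print(k,pl(p,h))
```

```text
knob_r [ 72.7 -20.9  15. ]
tabout [ 78.3 -86.5 -11. ]
tabfar [108.9 -87.  -11. ]
tabnear [ 54.5 -87.  -11. ]
pivl [  1.4 165.7   0. ]
knob_l [ 13.8 230.5  15. ]
spine [ 39.6  78.6 -11. ]
leafedge [ 29.1 -67.3 -11. ]
fingL [69.5 -3.  99. ]
fingR [ 69.7 -34.9  99. ]
```

Emit:
apply_moves --rows '[{"tx": 0.005,"ty": -0.029,"tz": 0,"wx": 0,"wy": 0.5,"wz": 0.5},{"tx": 0,"ty": 0,"tz": 0.035,"wx": 0,"wy": 0,"wz": 0},{"tx": 0,"ty": 0,"tz": 0.035,"wx": 0,"wy": 0,"wz": 0},{"tx": 0,"ty": 0,"tz": 0.02,"wx": 0,"wy": 0,"wz": 0},{"tx": 0,"ty": 0,"tz": 0,"wx": 0,"wy": 0,"wz": 0}]'

```text
time: 2.7
eef_pos: [0.5003, 0.0341, 0.0723]
ee_rot: [0.986, -0.068, 0.15, 0.011]
contact_force: [0.1, 0.2, 0.5]
grip_width: 0.0004
finger_force: 0.0
```

Run:
```python
from h import *
delta([71,14,4])
```

```text
t 2.7 now uvn [74.6  6.8  9.8] F [0.1 0.2 0.5] rotvec deg [ 0.3 -0.2 -0.6] shift after turn mm [-3.6 -7.2  5.8] before turn [-3.7 -7.1  5.7]
```

Emit:
apply_moves --rows '[{"tx": 0,"ty": 0,"tz": 0.006,"wx": 0,"wy": 0,"wz": 0},{"tx": -0.001,"ty": 0.01,"tz": 0,"wx": 0,"wy": 0,"wz": 0},{"tx": -0.002,"ty": 0.011,"tz": 0,"wx": 0,"wy": 0,"wz": 0},{"tx": -0.003,"ty": 0.01,"tz": 0,"wx": 0,"wy": 0,"wz": 0},{"tx": -0.003,"ty": 0.0095,"tz": 0,"wx": 0,"wy": 0,"wz": 0}]'

```text
time: 3.32
eef_pos: [0.4886, -0.004, 0.065]
ee_rot: [0.986, -0.067, 0.152, 0.011]
contact_force: [0.2, 0.5, -0.1]
grip_width: 0.0001
finger_force: 0.2
```

Run:
```python
from h import *
delta([66,-33.5,4])
```

```text
t 3.325 now uvn [ 65.9 -32.4   4.8] F [ 0.2  0.5 -0.1] rotvec deg [ 0.2 -0.3 -0.5] shift after turn mm [0.1 1.1 0.8] before turn [0.1 1.1 0.8]
```

Emit:
apply_moves --rows '[{"tx": -0.007,"ty": 0.01,"tz": 0,"wx": 0,"wy": 0,"wz": 0},{"tx": -0.008,"ty": 0.01,"tz": 0,"wx": 0,"wy": 0,"wz": 0},{"tx": -0.014,"ty": 0.01,"tz": 0,"wx": 0,"wy": 0,"wz": 0},{"tx": -0.012,"ty": 0.004,"tz": 0,"wx": 0,"wy": 0,"wz": 0},{"tx": 0,"ty": 0,"tz": 0,"wx": 0,"wy": 0,"wz": 0}]'

```text
time: 3.95
eef_pos: [0.4438, -0.0318, 0.0518]
ee_rot: [0.986, -0.067, 0.151, 0.011]
contact_force: [0.8, 0.4, -0.2]
grip_width: 0.0001
finger_force: 0.0
```

Run:
```python
from h import *
delta([26,-67,4])
im=snapshot("wrist");cv2.imwrite("pics/w2.png",im[:,:,::-1])
im=snapshot("top")
```

```text
t 3.95 now uvn [ 22.9 -65.6   4.4] F [ 0.8  0.4 -0.2] rotvec deg [ 0.3 -0.2 -0.5] shift after turn mm [3.1 1.4 0.4] before turn [3.1 1.3 0.4]
```

View pics/w2.png

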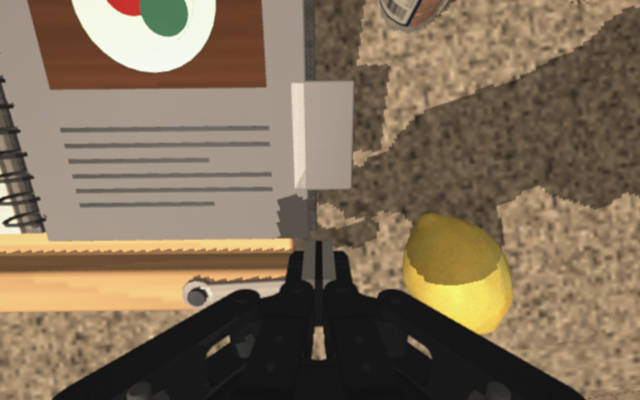

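The keeper now lies along the lip: its arm runs from the pivot at (195,293) to behind the fingers, and the tab stays put at (292–352, 82–190). I'm retreating now.

Emit:
apply_moves --rows '[{"tx": 0.003,"ty": -0.002,"tz": -0.02,"wx": 0,"wy": 0,"wz": 0},{"tx": 0.01,"ty": 0,"tz": -0.05,"wx": 0,"wy": 0,"wz": 0},{"tx": 0.03,"ty": 0.03,"tz": -0.04,"wx": 0,"wy": 0,"wz": 0},{"tx": 0.02,"ty": 0.045,"tz": 0,"wx": 0,"wy": 0,"wz": 0},{"tx": 0,"ty": 0,"tz": 0,"wx": 0,"wy": 0,"wz": 0}]'

```text
time: 4.68
eef_pos: [0.4644, -0.1116, 0.1783]
ee_rot: [0.986, -0.07, 0.154, 0.011]
contact_force: [-0.6, 0.2, -0.2]
grip_width: 0.0
finger_force: 0.0
```

Run:
```python
from h import *
delta([90,-165,51],30)
im=snapshot("top")[165:285,220:410,::-1];cv2.imwrite("pics/t2.png",cv2.resize(im,None,fx=4,fy=4,interpolation=cv2.INTER_CUBIC))
```

```text
t 4.675 now uvn [  89.4 -142.2  116.2] F [-0.6  0.2 -0.2] rotvec deg [30.3 -0.8 -0.7] shift after turn mm [ 0.6 52.3 45.1] before turn [ 0.3 22.4 65.3]
```

View pics/t2.png

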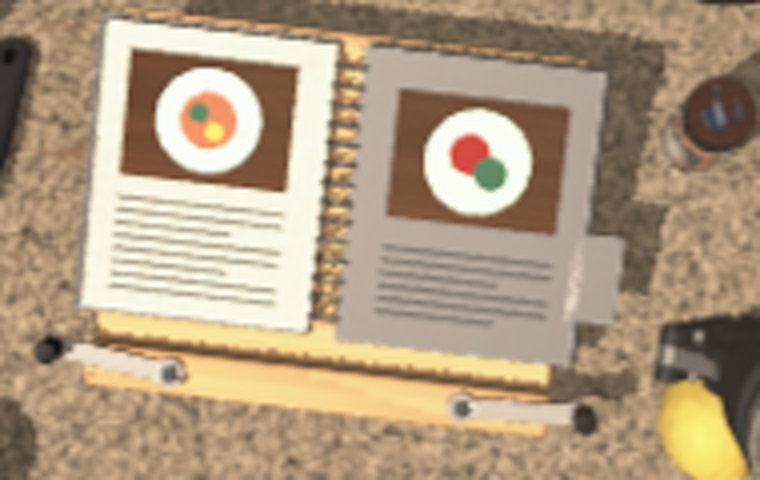

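The top crop shows keeper_r lying along the lip, with its knob at (585,418). The leaf is still flat and the lemon is in place.

Emit:
apply_moves --rows '[{"tx": 0,"ty": 0,"tz": 0,"wx": 10,"wy": -0.3,"wz": -0.2},{"tx": 0,"ty": 0,"tz": 0,"wx": 10,"wy": -0.3,"wz": -0.2},{"tx": 0,"ty": 0,"tz": 0,"wx": 10,"wy": 0,"wz": 0},{"tx": 0,"ty": 0.03,"tz": 0.02,"wx": 0,"wy": 0,"wz": 0},{"tx": 0,"ty": 0.022,"tz": 0.025,"wx": 0,"wy": 0,"wz": 0}]'

```text
time: 5.35
eef_pos: [0.4775, -0.1335, 0.1126]
ee_rot: [0.959, -0.025, 0.156, -0.236]
contact_force: [0.3, 0.3, 0.9]
grip_width: -0.0001
finger_force: 0.0
```

Run:
```python
from h import *
delta([90,-115,-36],30)
im=snapshot("top")[:,:,::-1];s=snapshot("side")[:,:,::-1]
cv2.imwrite("pics/t3.png",np.hstack([cv2.resize(im[165:305,300:440],None,fx=2.8,fy=2.8),cv2.resize(s[130:280,210:350],None,fx=2.8,fy=2.613)]))
```

```text
t 5.35 now uvn [  85.  -162.3   48.7] F [0.3 0.3 0.9] rotvec deg [ 1.3  0.3 -0.3] shift after turn mm [ 5.   1.4 97. ] before turn [ 5.6 -0.8 97. ]
```

View pics/t3.png

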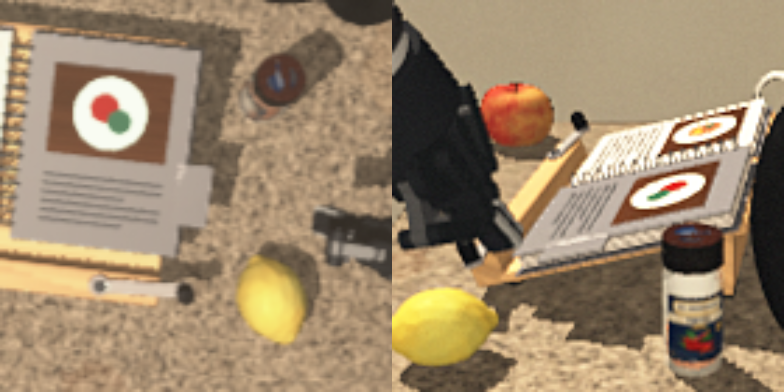

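The fingers sit clear of the tab, jar and lemon, with the tip at about (318,215) in the left half of the picture. I'm descending along the tool.

Emit:
apply_moves --rows '[{"tx": 0.003,"ty": 0,"tz": 0.03,"wx": 0.5,"wy": 0,"wz": 0},{"tx": 0.003,"ty": 0,"tz": 0.03,"wx": 0.5,"wy": 0,"wz": 0},{"tx": 0,"ty": 0,"tz": 0.02,"wx": 0,"wy": 0,"wz": 0},{"tx": 0,"ty": 0,"tz": 0.015,"wx": 0,"wy": 0,"wz": 0},{"tx": 0,"ty": 0,"tz": 0,"wx": 0,"wy": 0,"wz": 0}]'

```text
time: 6.08
eef_pos: [0.5121, -0.0892, 0.0365]
ee_rot: [0.957, -0.022, 0.156, -0.244]
contact_force: [-1.2, -0.7, 0.7]
grip_width: -0.0002
finger_force: 0.0
```

Run:
```python
from h import *
delta([90,-87,-36],30)
im=snapshot("top")[:,:,::-1];s=snapshot("side")[:,:,::-1]
cv2.imwrite("pics/t4.png",np.hstack([cv2.resize(im[165:305,300:440],None,fx=2.8,fy=2.8),cv2.resize(s[190:270,240:330],None,fx=4.3,fy=4.9)]))
```

```text
t 6.075 now uvn [  90.  -114.   -32.5] F [-1.2 -0.7  0.7] rotvec deg [ 0.3  0.4 -0.1] shift after turn mm [  0.  -21.6  16.5] before turn [  0.1 -21.7  16.4]
```

View pics/t4.png

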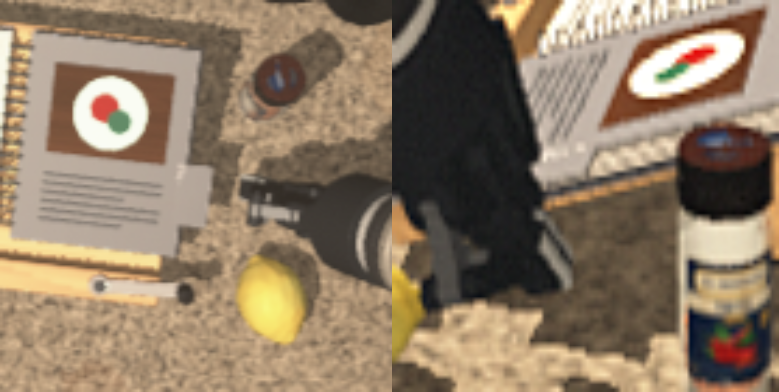

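The tip sits just outside the tab, at about (243,185) in the left half with the tab edge at 212. It is below tab level and touches nothing. I'm moving under the tab.

Emit:
apply_moves --rows '[{"tx": 0,"ty": -0.007,"tz": 0.006,"wx": 0,"wy": 0,"wz": 0},{"tx": 0,"ty": -0.007,"tz": 0.006,"wx": 0,"wy": 0,"wz": 0},{"tx": 0,"ty": -0.007,"tz": 0.005,"wx": 0,"wy": 0,"wz": 0},{"tx": 0,"ty": 0,"tz": 0,"wx": 0,"wy": 0,"wz": 0}]'

```text
time: 6.68
eef_pos: [0.5166, -0.0632, 0.0321]
ee_rot: [0.957, -0.022, 0.156, -0.244]
contact_force: [-0.3, 0.9, 0.3]
grip_width: -0.0001
finger_force: 0.0
```

Run:
```python
from h import *
delta([90,-87,-30.5],30)
g=lambda th:np.array([86-167*np.cos(th)-6,-11+167*np.sin(th)-19.5]) if th<1.05 else np.array([86-153*np.cos(th)-13,-11+153*np.sin(th)-7.5])
p=g(0)
for t in np.arange(.1,2.25,.1):
    q=g(t);dv,dn=q-p;p=q;print(round(t,2),q.round(),"ty",round(-(.866*dv+.5*dn),1),"tz",round(.5*dv-.866*dn,1))
```

```text
t 6.675 now uvn [ 89.9 -87.7 -37. ] F [-0.3  0.9  0.3] rotvec deg [ 0.3  0.4 -0.1] shift after turn mm [ 0.1 -3.8 -5.3] before turn [ 0.1 -3.8 -5.4]
0.1 [-86. -14.] ty -9.1 tz -14.0
0.2 [-84.   3.] ty -10.4 tz -13.0
0.3 [-80.  19.] ty -11.7 tz -11.9
0.4 [-74.  35.] ty -12.8 tz -10.7
0.5 [-67.  50.] ty -13.8 tz -9.4
0.6 [-58.  64.] ty -14.7 tz -8.0
0.7 [-48.  77.] ty -15.4 tz -6.5
0.8 [-36.  89.] ty -16.0 tz -4.9
0.9 [-24. 100.] ty -16.4 tz -3.3
1.0 [-10. 110.] ty -16.6 tz -1.6
1.1 [  4. 118.] ty -15.9 tz 0.1
1.2 [ 18. 124.] ty -15.2 tz 1.6
1.3 [ 32. 129.] ty -15.0 tz 3.1
1.4 [ 47. 132.] ty -14.6 tz 4.6
1.5 [ 62. 134.] ty -14.1 tz 6.0
1.6 [ 77. 134.] ty -13.4 tz 7.4
1.7 [ 93. 133.] ty -12.6 tz 8.7
1.8 [108. 130.] ty -11.7 tz 9.9
1.9 [122. 126.] ty -10.6 tz 11.0
2.0 [137. 121.] ty -9.5 tz 12.0
2.1 [150. 114.] ty -8.2 tz 12.9
2.2 [163. 105.] ty -6.9 tz 13.6
```

Emit:
apply_moves --rows '[{"tx": 0,"ty": -0.004,"tz": -0.006,"wx": 0,"wy": 0,"wz": 0},{"tx": 0,"ty": -0.009,"tz": -0.014,"wx": 0,"wy": 0,"wz": 0},{"tx": 0,"ty": -0.0105,"tz": -0.013,"wx": 0,"wy": 0,"wz": 0},{"tx": 0,"ty": -0.0117,"tz": -0.012,"wx": 0,"wy": 0,"wz": 0},{"tx": 0,"ty": 0,"tz": 0,"wx": 0,"wy": 0,"wz": 0}]'

```text
time: 7.3
eef_pos: [0.5023, -0.0555, 0.0875]
ee_rot: [0.957, -0.023, 0.158, -0.242]
contact_force: [0.6, -1.9, -0.6]
grip_width: -0.0001
finger_force: 0.6
```

Run:
```python
from h import *
delta([90,-74,35],30)
im=snapshot("top")[:,:,::-1];s=snapshot("side")[:,:,::-1]
cv2.imwrite("pics/t5.png",np.hstack([cv2.resize(im[165:305,270:410],None,fx=2.8,fy=2.8),cv2.resize(s[150:270,230:350],None,fx=3.3,fy=3.267)]))
```

```text
t 7.3 now uvn [ 91.8 -81.8  20.4] F [ 0.6 -1.9 -0.6] rotvec deg [ 0.5  0.2 -0.2] shift after turn mm [ -1.8 -14.   -8.7] before turn [ -1.8 -14.   -8.9]
```

View pics/t5.png

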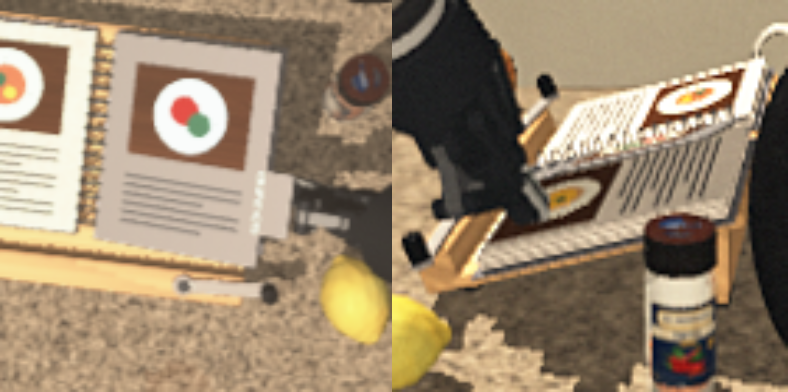

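The leaf is lifting: its tab rests on the fingers near (290,200) in the left half, and the page under it is visible in the side half. I'm continuing the arc.

Emit:
apply_moves --rows '[{"tx": -0.002,"ty": -0.014,"tz": -0.009,"wx": 0,"wy": 0,"wz": 0},{"tx": 0,"ty": -0.014,"tz": -0.0094,"wx": 0,"wy": 0,"wz": 0},{"tx": 0,"ty": -0.0147,"tz": -0.008,"wx": 0,"wy": 0,"wz": 0},{"tx": 0,"ty": -0.0154,"tz": -0.0065,"wx": 0,"wy": 0,"wz": 0},{"tx": 0,"ty": -0.016,"tz": -0.005,"wx": 0,"wy": 0,"wz": 0}]'

```text
time: 8.02
eef_pos: [0.4857, -0.0056, 0.1527]
ee_rot: [0.957, -0.023, 0.157, -0.244]
contact_force: [0.6, -1.0, 1.3]
grip_width: 0.0002
finger_force: 0.3
```

Run:
```python
from h import *
delta([90,-36,89],30)
```

```text
t 8.025 now uvn [ 89.2 -34.4  89.4] F [ 0.6 -1.   1.3] rotvec deg [ 0.3  0.4 -0.3] shift after turn mm [ 0.8  1.5 -0.5] before turn [ 0.8  1.5 -0.5]
```

Emit:
apply_moves --rows '[{"tx": 0,"ty": -0.016,"tz": -0.0035,"wx": 0,"wy": 0,"wz": 0},{"tx": 0,"ty": -0.0166,"tz": -0.0016,"wx": 0,"wy": 0,"wz": 0},{"tx": 0,"ty": -0.016,"tz": 0,"wx": 0,"wy": 0,"wz": 0},{"tx": 0,"ty": -0.0152,"tz": 0.0016,"wx": 0,"wy": 0,"wz": 0},{"tx": 0,"ty": -0.015,"tz": 0.003,"wx": 0,"wy": 0,"wz": 0}]'

```text
time: 8.65
eef_pos: [0.483, 0.0638, 0.1902]
ee_rot: [0.957, -0.023, 0.157, -0.244]
contact_force: [0.1, -0.2, 0.1]
grip_width: 0.0001
finger_force: 0.2
```

Emit:
apply_moves --rows '[{"tx": 0,"ty": -0.0146,"tz": 0.0046,"wx": 0,"wy": 0,"wz": 0},{"tx": 0,"ty": -0.014,"tz": 0.006,"wx": 0,"wy": 0,"wz": 0},{"tx": 0,"ty": -0.0134,"tz": 0.0074,"wx": 0,"wy": 0,"wz": 0},{"tx": 0,"ty": -0.0126,"tz": 0.0087,"wx": 0,"wy": 0,"wz": 0},{"tx": 0,"ty": 0,"tz": 0,"wx": 0,"wy": 0,"wz": 0}]'

```text
time: 9.28
eef_pos: [0.489, 0.1251, 0.1934]
ee_rot: [0.957, -0.022, 0.156, -0.244]
contact_force: [0.5, -0.6, 0.4]
grip_width: -0.0
finger_force: 0.0
```

Run:
```python
from h import *
delta([90,93,133],30)
```

```text
t 9.275 now uvn [ 88.7  95.7 132.2] F [ 0.5 -0.6  0.4] rotvec deg [ 0.3  0.5 -0.1] shift after turn mm [ 1.3  1.9 -2. ] before turn [ 1.3  1.9 -2. ]
```

Emit:
apply_moves --rows '[{"tx": 0,"ty": -0.0117,"tz": 0.01,"wx": 0,"wy": 0,"wz": 0},{"tx": 0,"ty": -0.0106,"tz": 0.011,"wx": 0,"wy": 0,"wz": 0},{"tx": 0,"ty": -0.0095,"tz": 0.012,"wx": 0,"wy": 0,"wz": 0},{"tx": 0,"ty": -0.0082,"tz": 0.013,"wx": 0,"wy": 0,"wz": 0},{"tx": 0,"ty": -0.0075,"tz": 0.0136,"wx": 0,"wy": 0,"wz": 0}]'

```text
time: 9.9
eef_pos: [0.5071, 0.1919, 0.166]
ee_rot: [0.957, -0.024, 0.157, -0.244]
contact_force: [0.1, -0.5, -0.3]
grip_width: -0.0001
finger_force: 0.0
```

Emit:
apply_moves --rows '[{"tx": 0,"ty": 0,"tz": 0,"wx": 0,"wy": 0,"wz": 0},{"tx": 0,"ty": 0,"tz": 0,"wx": 0,"wy": 0,"wz": 0},{"tx": 0,"ty": 0,"tz": 0,"wx": 0,"wy": 0,"wz": 0},{"tx": 0,"ty": 0,"tz": 0,"wx": 0,"wy": 0,"wz": 0}]'

```text
time: 10.4
eef_pos: [0.507, 0.1915, 0.1666]
ee_rot: [0.957, -0.024, 0.157, -0.243]
contact_force: [0.5, -0.7, -0.2]
grip_width: -0.0
finger_force: 0.0
```

Run:
```python
from h import *
delta([90,150,114],30)
im=snapshot("top");a=cv2.imread("pics/top0.png")[:,:,::-1]
cv2.imwrite("pics/t6.png",im[:,:,::-1])
# expected tab position on the left, flat: v=86+167, n=-11 ; sample over tab (21 x 52) and left/right page margins
for name,q in dict(tabL=(82,244,-10),tabR=(82,-72,-10),leftmargin=(82,222,-10),rightmargin=(82,-52,-10),leftfarcorner=(190,215,-10)).items():
    c=proj("top",wor(q));x,y=c.round().astype(int);print(name,(x,y),im[y,x],a[y,x])
```

```text
t 10.4 now uvn [ 89.9 163.8 103.7] F [ 0.5 -0.7 -0.2] rotvec deg [ 0.4  0.3 -0.3] shift after turn mm [  0.1   6.9 -15.8] before turn [  0.    7.  -15.8]
tabL (np.int64(235), np.int64(219)) [159 147 136] [175 148 116]
tabR (np.int64(371), np.int64(234)) [108  93  75] [173 160 146]
leftmargin (np.int64(244), np.int64(220)) [159 146 136] [247 241 221]
rightmargin (np.int64(362), np.int64(233)) [248 245 227] [204 187 173]
leftfarcorner (np.int64(252), np.int64(174)) [158 146 136] [247 245 227]
```

Emit:
apply_moves --rows '[{"tx": 0,"ty": 0,"tz": -0.04,"wx": 0,"wy": 0,"wz": 0},{"tx": 0,"ty": 0,"tz": -0.02,"wx": -10,"wy": 0,"wz": 0},{"tx": 0,"ty": 0,"tz": 0,"wx": -10,"wy": 0,"wz": 0},{"tx": 0,"ty": 0,"tz": 0,"wx": -9.6,"wy": 0,"wz": 0},{"tx": 0,"ty": 0,"tz": 0,"wx": 0,"wy": 0,"wz": 0}]'

```text
time: 11.08
eef_pos: [0.4809, 0.1712, 0.2112]
ee_rot: [0.989, -0.045, 0.135, -0.048]
contact_force: [0.1, 1.1, 0.1]
grip_width: -0.0003
finger_force: 0.0
```

Run:
```python
from h import *
delta([-24,228,70],0)
im=snapshot("top");cv2.imwrite("pics/t7.png",im[:,:,::-1])
A=plane(ray("top",(198,288)),.045);print("apple",A.round(3),loc(A).round())
# leaf edge: scan along v through tab centre and above tab, colour vs. predicted plane n=-10
for u in (82,150):
  print(u,[(v,im[tuple(proj("top",wor((u,v,-9.5))).round().astype(int)[::-1])].tolist()) for v in range(222,268,3)])
s=snapshot("side")
# knob_l black blob in top
c=proj("top",wor((10,239,15)));print("knob_l px",c)
x,y=c.round().astype(int);sub=im[y-10:y+11,x-10:x+11].sum(2)<150;print(np.argwhere(sub).mean(0)[::-1]+[x-10,y-10] if sub.any() else None,sub.sum())
```

```text
t 11.075 now uvn [ 80.8 140.4 153.3] F [0.1 1.1 0.1] rotvec deg [-6.7  2.   1. ] shift after turn mm [-104.8  -87.6   83.3] before turn [-100.2  -78.9   96.6]
apple [0.386 0.35  0.045] [-80. 306.  29.]
82 [(222, [201, 184, 170]), (225, [200, 183, 169]), (228, [199, 184, 170]), (231, [200, 184, 171]), (234, [201, 186, 171]), (237, [202, 187, 171]), (240, [203, 186, 172]), (243, [204, 189, 173]), (246, [205, 189, 174]), (249, [206, 189, 175]), (252, [212, 195, 179]), (255, [183, 155, 124]), (258, [198, 166, 133]), (261, [177, 149, 118]), (264, [179, 152, 121]), (267, [170, 142, 113])]
150 [(222, [200, 185, 171]), (225, [201, 185, 171]), (228, [206, 190, 175]), (231, [183, 167, 153]), (234, [137, 120, 102]), (237, [139, 117, 94]), (240, [190, 160, 127]), (243, [187, 158, 125]), (246, [182, 153, 123]), (249, [184, 154, 122]), (252, [182, 153, 121]), (255, [190, 161, 127]), (258, [194, 164, 130]), (261, [191, 161, 129]), (264, [186, 156, 124]), (267, [151, 127, 101])]
knob_l px [231.82201277 251.52976339]
[236.68 248.92] 25
```

Emit:
apply_moves --rows '[{"tx": 0,"ty": 0,"tz": 0,"wx": -6.5,"wy": 2,"wz": 1},{"tx": -0.036,"ty": -0.03,"tz": 0.02,"wx": 0,"wy": 0,"wz": 0},{"tx": -0.036,"ty": -0.03,"tz": 0.02,"wx": 0,"wy": 0,"wz": 0},{"tx": -0.034,"ty": -0.028,"tz": 0.02,"wx": 0,"wy": 0,"wz": 0},{"tx": 0,"ty": 0,"tz": 0,"wx": 0,"wy": 0,"wz": 0}]'

```text
time: 11.8
eef_pos: [0.4066, 0.2651, 0.1188]
ee_rot: [0.987, -0.064, 0.145, 0.011]
contact_force: [0.6, 0.9, 0.1]
grip_width: 0.0
finger_force: 0.0
```

Run:
```python
from h import *
delta([-24,228,4],0)
for f in("top0","t2c","t6","t7"):
    im=cv2.imread(f"pics/{f}.png")
    if im is None: continue
    sub=im[238:262,222:246].astype(int).sum(2);n,l,st,ce=cv2.connectedComponentsWithStats((sub<170).astype(np.uint8));print(f,[(st[i,4],(ce[i]+[222,238]).round(1)) for i in range(1,n) if st[i,4]>3])
s=sense();im=snapshot("wrist");m=(im.astype(int).sum(2)<130).astype(np.uint8);n,l,st,ce=cv2.connectedComponentsWithStats(m)
nn=M[:,2]
for i in range(1,n):
    if 30<st[i,4]<4000:
        o,d=wray(ce[i],s);t=(.010-nn@(o-O))/(nn@d);print("wrist",st[i],loc(o+t*d).round())
```

```text
t 11.8 now uvn [-28.2 224.2  90.2] F [0.6 0.9 0.1] rotvec deg [ 0.2  0.5 -0.2] shift after turn mm [ 4.2 -3.8 86.2] before turn [ 4.9 -4.1 86.2]
top0 [(np.int32(16), array([232.8, 251.6]))]
t6 [(np.int32(15), array([232.9, 251.5]))]
t7 [(np.int32(50), array([240.2, 240.6])), (np.int32(18), array([234.8, 250.9]))]
wrist [215   0  26  60 551] [ 90. 279.  10.]
wrist [ 549   10   91  100 3655] [66. 53. 10.]
wrist [291 146  16  20 156] [  9. 237.  10.]
wrist [189 278  14   9  37] [-96. 325.  10.][ WARN:0@0.039] global loadsave.cpp:275 findDecoder imread_('pics/t2c.png'): can't open/read file: check file path/integrity
```

Emit:
apply_moves --rows '[{"tx": 0.004,"ty": -0.004,"tz": 0.03,"wx": 0,"wy": 0,"wz": 0},{"tx": 0,"ty": 0,"tz": 0.03,"wx": 0,"wy": 0,"wz": 0},{"tx": 0,"ty": 0,"tz": 0.02,"wx": 0,"wy": 0,"wz": 0},{"tx": 0,"ty": 0,"tz": 0.006,"wx": 0,"wy": 0,"wz": 0},{"tx": 0,"ty": 0,"tz": 0,"wx": 0,"wy": 0,"wz": 0}]'

```text
time: 12.48
eef_pos: [0.4409, 0.264, 0.0412]
ee_rot: [0.986, -0.068, 0.149, 0.01]
contact_force: [-0.1, -0.7, 0.4]
grip_width: -0.0
finger_force: 0.0
```

Run:
```python
from h import *
delta([-8,231,4],0)
```

```text
t 12.475 now uvn [-18.5 227.4   6. ] F [-0.1 -0.7  0.4] rotvec deg [ 0.2  0.  -0.6] shift after turn mm [10.5 -3.6  2. ] before turn [10.5 -3.7  2. ]
```

Emit:
apply_moves --rows '[{"tx": 0.01,"ty": -0.004,"tz": 0.002,"wx": 0,"wy": 0,"wz": 0},{"tx": 0.01,"ty": -0.007,"tz": 0,"wx": 0,"wy": 0,"wz": 0},{"tx": 0.01,"ty": -0.003,"tz": 0,"wx": 0,"wy": 0,"wz": 0},{"tx": 0.01,"ty": 0.001,"tz": 0,"wx": 0,"wy": 0,"wz": 0},{"tx": 0.01,"ty": 0.004,"tz": 0,"wx": 0,"wy": 0,"wz": 0}]'

```text
time: 13.1
eef_pos: [0.4895, 0.2675, 0.0537]
ee_rot: [0.987, -0.066, 0.149, 0.01]
contact_force: [-1.2, -1.2, 0.6]
grip_width: -0.0002
finger_force: 0.5
```

Run:
```python
from h import *
delta([31.6,236,4],0)
```

```text
t 13.1 now uvn [ 30.8 237.1   3.9] F [-1.2 -1.2  0.6] rotvec deg [ 0.1  0.1 -0.5] shift after turn mm [ 0.8  1.1 -0.1] before turn [ 0.8  1.1 -0.1]
```

Emit:
apply_moves --rows '[{"tx": 0.01,"ty": 0.007,"tz": 0,"wx": 0,"wy": 0,"wz": 0},{"tx": 0.01,"ty": 0.008,"tz": 0,"wx": 0,"wy": 0,"wz": 0},{"tx": 0.007,"ty": 0.0085,"tz": 0,"wx": 0,"wy": 0,"wz": 0},{"tx": 0.006,"ty": 0.0095,"tz": 0,"wx": 0,"wy": 0,"wz": 0},{"tx": 0.003,"ty": 0.006,"tz": 0,"wx": 0,"wy": 0,"wz": 0}]'

```text
time: 13.72
eef_pos: [0.5183, 0.2234, 0.0644]
ee_rot: [0.987, -0.067, 0.149, 0.01]
contact_force: [-0.1, 0.7, -0.7]
grip_width: 0.0003
finger_force: 0.2
```

Emit:
apply_moves --rows '[{"tx": 0,"ty": 0,"tz": 0,"wx": 0,"wy": 0,"wz": 0},{"tx": 0,"ty": -0.006,"tz": 0,"wx": 0,"wy": 0,"wz": 0},{"tx": 0,"ty": 0,"tz": -0.04,"wx": 0,"wy": 0,"wz": 0},{"tx": -0.02,"ty": 0,"tz": -0.05,"wx": 0,"wy": 0,"wz": 0},{"tx": -0.04,"ty": 0,"tz": -0.04,"wx": 0,"wy": 0,"wz": 0}]'

```text
time: 14.35
eef_pos: [0.4242, 0.2451, 0.173]
ee_rot: [0.986, -0.067, 0.15, 0.008]
contact_force: [-0.7, 0.5, -0.2]
grip_width: -0.0
finger_force: 0.0
```

Emit:
apply_moves --rows '[{"tx": -0.04,"ty": 0,"tz": -0.03,"wx": 0,"wy": 0,"wz": 0},{"tx": -0.04,"ty": 0,"tz": 0,"wx": 0,"wy": 0,"wz": 0},{"tx": 0,"ty": 0,"tz": 0,"wx": 0,"wy": 0,"wz": 0},{"tx": 0,"ty": 0,"tz": 0,"wx": 0,"wy": 0,"wz": 0}]'

```text
time: 14.85
eef_pos: [0.3397, 0.2551, 0.1761]
ee_rot: [0.987, -0.066, 0.149, 0.01]
contact_force: [-0.0, -0.7, -0.1]
grip_width: 0.0
finger_force: 0.0
```

Run:
```python
from h import *
delta([0,200,100],0)
T=snapshot("top");S=snapshot("side");cv2.imwrite("pics/end.png",T[:,:,::-1])
for a in(0,.1,.25,.5): print(a,proj("top",wor((70*np.cos(a),169+70*np.sin(a),14))).round(1))
def blobs(im,y0,y1,x0,x1):
    n,l,st,ce=cv2.connectedComponentsWithStats((im[y0:y1,x0:x1].astype(int).sum(2)<170).astype(np.uint8));return [(st[i,4],(ce[i]+[x0,y0]).round(1)) for i in range(1,n) if st[i,4]>5]
print("top",blobs(T,225,275,225,285))
print([(v,T[tuple(proj("top",wor((82,v,-9.5))).round().astype(int)[::-1])].tolist()) for v in range(240,262,3)])
a=cv2.imread("pics/top0.png")[:,:,::-1]
d=np.abs(T.astype(int)-a).sum(2)
for n,(x,y) in dict(lemon=(397,271),jar=(400,195),apple=(198,288),mug=(200,150),peeler=(217,207),lip=(350,268)).items():print(n,d[y-14:y+15,x-14:x+15].mean().round(1))
```

```text
t 14.85 now uvn [-73.4 205.9 164.3] F [-0.  -0.7 -0.1] rotvec deg [ 0.1 -0.  -0.4] shift after turn mm [73.4  5.9 64.3] before turn [73.4  5.3 64.3]
0 [264.7 229.3]
0.1 [261.7 229.1]
0.25 [257.1 229.3]
0.5 [249.7 231.3]
top [(np.int32(13), array([262.9, 228.1]))]
[(240, [203, 186, 172]), (243, [203, 188, 173]), (246, [205, 189, 174]), (249, [206, 190, 175]), (252, [211, 194, 179]), (255, [183, 154, 124]), (258, [198, 167, 133]), (261, [176, 149, 118])]
lemon 139.0
jar 18.5
apple 14.1
mug 12.2
peeler 15.6
lip 137.8
```

Run:
```python
import cv2,numpy as np
for f in("top0","t6","t7","end"):
    h=cv2.cvtColor(cv2.imread(f"pics/{f}.png"),cv2.COLOR_BGR2HSV)[240:310,370:430];m=(h[...,0]>20)&(h[...,0]<34)&(h[...,1]>150)
    print(f,m.sum(),(np.argwhere(m).mean(0)[::-1]+[370,240]).round(1))
from cell import snapshot
T=snapshot("top").astype(int);a=cv2.imread("pics/top0.png")[:,:,::-1].astype(int)
d=np.abs(T-a).sum(2);ys=np.argwhere(d[240:310,370:430]>90);print(len(ys),ys.min(0)[::-1]+[370,240],ys.max(0)[::-1]+[370,240])
print("lip corners",[d[y,x] for x,y in((245,258),(300,264),(320,266))])
```

```text
top0 143 [394.7 269.9]
t6 52 [399.8 269.6]
t7 90 [394.7 268.5]
end 93 [397.1 276.2]
2204 [370 240] [429 301]
lip corners [np.int64(18), np.int64(228), np.int64(224)]
```

Run:
```python
import cv2,numpy as np
for f in("top0","t6","t7","end"):
    b=cv2.imread(f"pics/{f}.png")[240:310,370:430].astype(float);m=(b[...,0]<.45*b[...,2])&(b[...,1]>.68*b[...,2])&(b[...,2]>30)
    n,l,st,ce=cv2.connectedComponentsWithStats(m.astype(np.uint8));i=1+st[1:,4].argmax();print(f,st[i],(ce[i]+[370,240]).round(1), b.mean().round())
```

```text
top0 [ 15  16  24  32 424] [396.4 271.6] 143.0
t6 [ 20  16  19  31 193] [400.6 269.5] 129.0
t7 [ 15  16  24  32 371] [396.5 271.1] 148.0
end [ 15  17  24  31 500] [396.3 272.1] 117.0
```

The lemon has not moved; the pixel difference there was only the arm's shadow. The leaf is flat, the left keeper is at about 0.06 rad, and the arm is clear.

```bash
python3 -c "
from cell import *
print(sign_off())"
```

```text
the job is handed in; nothing more can be done
None
```

The job is handed in: the right keeper is swung out along the lip, the leaf lies flat on the left-hand pages, and the left keeper is in over it at about 0.06 rad from straight up the page. The arm is clear, and camera checks on the lemon, spice jar, apple, mug and peeler showed no movement; I did not check the tea box, honey jar, salt tin or the rest's position separately, and the hand-in gave no verdict.

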